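# Put the cinnamon away and close the three crocks

### The arm

A 6-joint arm with a two-finger parallel gripper is mounted at the origin on a cart in front of the work surface, level with it; the furniture and walls round the work are solid. World frame = base frame: x ahead of the robot, y to its left, z up, the work surface at z = 0. Lengths are in mm, angles in rad, forces in N, time in s.
With the tool pointing down it reaches from about 350 to 975 mm from the base axis. Payload 7.1 kg.
Tool frame: the origin (TCP) lies between the finger pads; the fingertips stand 14 mm ahead of it and the grasp point (between the pads) lies 5 mm behind it; z points along the fingers, y is the line along which they close (so a half turn about z gives the same grasp; the last joint's range is limited). The gripper opens to 88 mm and grips with 3 to 60 N. Pads are 20 mm wide; open, the fingers measure 115 mm over their backs; the gripper's body (75 mm by 178 mm) begins 61 mm behind the grasp point.
Start: joints at [1.229, 0.423, 1.63, -0, 1.089, -0.019], TCP at [198.233, 592.713, 236.675] pointing down, gripper open.
Joint ranges: [-3, 3], [-0.9, 2.11], [0.09, 2.58], [-1.31, 4.45], [0.11, 2.69], [-2.54, 2.54]. Speed limits (rad/s): [2.39, 2.39, 3.01, 3.14, 3.14, 3.14].

### API

Orientations are given as a rotation vector (axis times angle).
In Python, from workcell import ctrl gives the robot as it stands. The module is installed in compiled form; this text tells all that it offers.
- The arm moves only by the tool servo_tool, never from a script. Its argument "plan" is a list of rows, each a list of 3 entries, a list of its own where there are three numbers: the closure, from 0 (fully open) to 1 (shut), then the shift along the world's x, y, z in mm, then the turn about the world's z in degrees. In form: [[hand, [x, y, z], yaw], ...]. A call has 1 to 10 rows; each row is the pose to reach, as a shift and turn from the pose commanded when the call began; what a row does not reach only later rows make up. A row lasts 1/12 s, in which the tool goes at most 41.7 mm and 7.16 degrees, less where a joint would pass 70% of its speed; a pose out of reach is approached as far as the arm can. A call with a gripper value outside its range is refused whole. The fingers move at their own pace and stop on an object; the grip force is fixed at half the most. Time passes only in rows, so rows that repeat a pose let the fingers close. It gives the time, the measured TCP pose, the force, the opening and the grip force at its end, in the units of the state.
- ctrl.get_obs(): the state, without advancing time (a new reading comes with each control period).
- ctrl.get_image(name): name is "side" or "top"; returns the picture (384x512x3 uint8, blue, green, red); there is no depth.
- ctrl.camera_info(name): a dict with "fovy" (degrees; the focal length in pixels is half the picture's height over the tangent of half this angle, whatever the lens; pixels are square), "cx", "cy" (the principal point, pixels), "k1" (the pictures are not rectified: a ray, as slopes to the right and down, at radius r is drawn at 1 + k1 r^2 times it, then the intrinsics apply), "rvec" (rotation vector, rad) and "tvec" (3), from world to camera coordinates, as OpenCV has them. Camera axes: x right, y down, z forward; pixel columns grow to the right and rows downward; lengths in mm; the calibration is good to about 2 mm. A picture is of the moment at which its call begins. camera_info takes no time and is no camera call.
- ctrl.close_job(): hands the job in; it is judged then, once.
The state is a dict: "t": time; "qpos": joint angles; "qvel": joint speeds; "joint_torque": joint torques, N m; "ee_pos": TCP position; "orientation": TCP orientation; "ft_force": force on the tool from outside, world axes, zero at the start; "moment": the same for the moment, N m; "width": finger opening in mm; "grasp_force": force on a finger pad.
Only numpy, scipy, OpenCV 4.12 (cv2) and the standard library are available. Lean on these libraries where they do the work, as an engineer would, in place of code of your own. Each camera call takes 0.05 s, during which the arm holds its last target. There are 200 camera calls.

### The job

Pick up the two cinnamon sticks together, side by side in one grasp, and lay them as a pair in the largest of the three open stoneware crocks; then close every crock with the wooden lid of its own size, each lid sitting centred and flush on its rim. Leave the coaster and the muddler where they lie.

Things in the scene. Friction and masses are not known exactly. Their poses are not given: they have to be found in the camera images.
- stick_a: one of two cinnamon sticks that lie side by side with a gap of 1 to 2 mm between them: 70 mm long along its own y, 16 mm wide along x, 9 mm high, does not roll; side by side the two are 33 to 34 mm wide. Origin: centre of its underside, z up. The other stick lies on its +x side. Loose, about 0.016 kg
- stick_b: one of two cinnamon sticks that lie side by side with a gap of 1 to 2 mm between them: 70 mm long along its own y, 16 mm wide along x, 9 mm high, does not roll; side by side the two are 33 to 34 mm wide. Origin: centre of its underside, z up. The other stick lies on its -x side. Loose, about 0.016 kg
- crock_large: large open dark stoneware crock, upright, round and straight-sided: outside 106 mm across, inside 97 mm, 46 mm high, floor 6 mm thick. Origin: centre of its underside on the worktop, z up. Loose, about 0.6 kg
- crock_medium: medium open dark stoneware crock, upright, round and straight-sided: outside 82 mm across, inside 73 mm, 43 mm high, floor 6 mm thick. Origin: centre of its underside on the worktop, z up. Loose, about 0.4 kg
- crock_small: small open dark stoneware crock, upright, round and straight-sided: outside 60 mm across, inside 51 mm, 40 mm high, floor 6 mm thick. Origin: centre of its underside on the worktop, z up. Loose, about 0.25 kg
- lid_large: wooden lid of the large crock, lying plug down: disc 110 mm across, z = 9 to 18 mm; tapered plug under it, 81 to 89 mm across; block grip on top, z = 18 to 38 mm, 16 mm wide along the lid's y, 34 mm long along its x. Origin: centre of the plug's underside, z up. Fully seated, its disc lies on the rim and its origin is 37 mm above the crock's. Loose, under 0.3 kg
- lid_medium: wooden lid of the medium crock, lying plug down: disc 86 mm across, z = 9 to 18 mm; tapered plug under it, 57 to 65 mm across; block grip on top, z = 18 to 38 mm, 16 mm wide along the lid's y, 32 mm long along its x. Origin: centre of the plug's underside, z up. Fully seated, its disc lies on the rim and its origin is 34 mm above the crock's. Loose, under 0.3 kg
- lid_small: wooden lid of the small crock, lying plug down: disc 64 mm across, z = 9 to 18 mm; tapered plug under it, 35 to 43 mm across; block grip on top, z = 18 to 38 mm, 16 mm wide along the lid's y, 28 mm long along its x. Origin: centre of the plug's underside, z up. Fully seated, its disc lies on the rim and its origin is 31 mm above the crock's. Loose, under 0.3 kg
- coaster: flat round brown leather coaster, 96 mm across, 8 mm thick, without a grip; it is no lid and stays where it lies. Origin: centre of its underside. Loose
- muddler: turned walnut muddler lying on the worktop, a round rod 200 mm long along its y and 31 mm thick; it is no cinnamon stick and stays where it lies; it can roll. Origin: under its middle. Loose. Behind it wall cabinets overhang the worktop from x = 0.60 m on, their underside 0.46 m up: swing the arm across in front of them, not under
Mind the look-alikes: they are no part of the job. Leave any green look-alike of the lid_large alone.

How it is judged:
By the outcome, as a careful person would: the job done as asked, in the order asked, and still so for the second after the job is handed in, with the robot touching nothing.
It also fails if it takes over 125 s, if anything falls off the work surface, if the arm or the gripper's body presses on something with over 40 N, if the wrist force passes 120 N, or if a joint passes its speed limit or range.

## Working session

There is one attempt and no reset: what is moved stays moved. The work goes in short steps, Python scripts to look and compute and a tool call to move; the robot and the scene stay as the last step left them, time stands still between calls to the robot, and variables do not carry over. Pictures are saved under pics/ and viewed, at most 14 in all, crops included, and the job is handed in when it is done.

Besides the shell and the picture viewer there is one more tool, called after "Emit:" by a JSON object that holds its "method" and its "body". servo_tool: Moves the arm, as the interface text tells. Its arguments: {"type":"object","properties":{"plan":{"type":"array"}},"required":["plan"]}

```bash
mkdir -p pics
python3 - <<'E'
from workcell import ctrl
import cv2
for n in("top","side"):
    cv2.imwrite(f"pics/{n}0.png",ctrl.get_image(n)); print(ctrl.camera_info(n))
print(ctrl.get_obs())
E
```

```text
{'fovy': 54.26182146972473, 'cx': 251.41608019546243, 'cy': 189.9821742017925, 'k1': -0.11819044284630612, 'rvec': array([ 2.21643881, -2.17277745,  0.0956493 ]), 'tvec': array([-197.60221444,  514.50224975, 1377.90208921])}
{'fovy': 53.35560850018411, 'cx': 256.6279551516982, 'cy': 187.09027119956275, 'k1': -0.1251199425891108, 'rvec': array([ 0.23142198, -2.57971795,  1.60286691]), 'tvec': array([ 445.96949198,  149.85035027, 1165.25026957])}
{'t': 0.1, 'qpos': array([ 1.22899505e+00,  4.23763818e-01,  1.63059911e+00,  2.63871092e-05,
        1.08860673e+00, -1.89848247e-02]), 'qvel': array([-0.00096973, -0.00027867, -0.00215639,  0.00206417,  0.00046218,
       -0.00226261]), 'joint_torque': array([ 9.94694201e-04, -5.45614493e+01, -2.74324501e+01,  6.45940402e-02,
        1.87924923e-02,  2.13187207e-06]), 'ee_pos': array([198.07322849, 592.27667813, 235.98547986]), 'orientation': array([-5.04855450e-01, -3.10048773e+00,  2.12112265e-03]), 'ft_force': array([0.03504762, 0.57771631, 0.09355581]), 'moment': array([-0.01104746, -0.08365471,  0.07221181]), 'grasp_force': 0.0, 'width': 87.66267079142754}
```

View pics/top0.png

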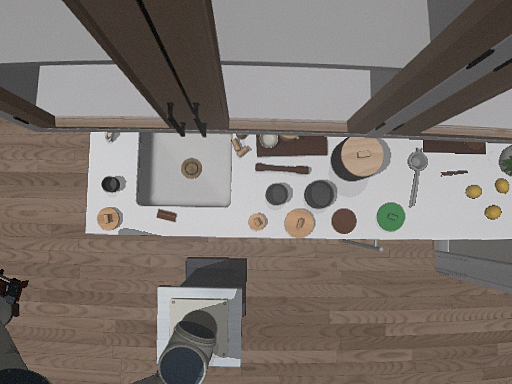

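View pics/side0.png

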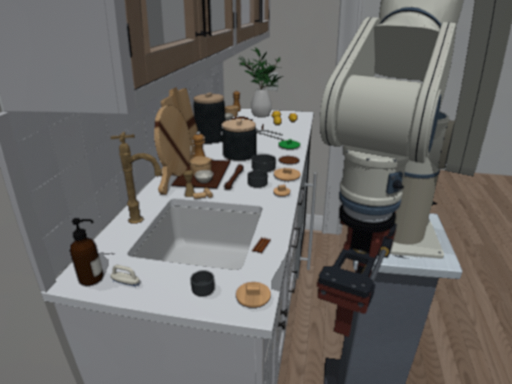

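The top view shows crocks at (111,184), (277,194) and (319,193), and lids at (108,218), (258,221) and (299,223). The sticks are at (166,215), the coaster at (344,221) and the muddler at (282,169). The green look-alike is at (390,216).

```bash
cat > h.py <<'E'
from workcell import ctrl
import cv2, numpy as np
def cam(n):
    c=ctrl.camera_info(n); f=192/np.tan(np.radians(c["fovy"]/2))
    K=np.array([[f,0,c["cx"]],[0,f,c["cy"]],[0,0,1.]]); return K,np.array([c["k1"],0,0,0.]),c["rvec"],c["tvec"]
def ray(n,px,z):
    K,d,r,t=cam(n); R=cv2.Rodrigues(r)[0]
    u=cv2.undistortPointsIter(np.float64(px).reshape(-1,1,2),K,d,None,None,(3,50,1e-10)).reshape(-1,2)
    D=np.c_[u,np.ones(len(u))]@R; C=-R.T@t
    return (C+D*((z-C[2])/D[:,2])[:,None])[:,:2]
def proj(n,P):
    K,d,r,t=cam(n); return cv2.projectPoints(np.float64(P).reshape(-1,1,3),r,t,K,d)[0].reshape(-1,2)
E
python3 - <<'E'
from h import *
im=ctrl.get_image("top"); hsv=cv2.cvtColor(im,cv2.COLOR_BGR2HSV)
m=((hsv[...,1]>60)|(hsv[...,2]<110)).astype(np.uint8); 
R={"crS":(111,184,.0),"crM":(277,194,0),"crL":(319,193,0),"ld1":(108,218,0),"ld2":(258,221,0),"ld3":(299,223,0),"stk":(166,215,0),"coast":(344,221,0),"mud":(282,169,0),"green":(390,216,0)}
nl,lab,st,ce=cv2.connectedComponentsWithStats(m)
for k,(u,v,_) in R.items():
    l=lab[v,u]; 
    c=max(cv2.findContours((lab==l).astype(np.uint8),0,1)[0],key=cv2.contourArea) if l else None
    if c is None: print(k,"none",hsv[v,u]);continue
    z={"c":43,"l":18,"s":9,"m":15,"g":18}[k[0]]
    w=ray("top",c.reshape(-1,2),z)
    print(k,st[l],hsv[v,u],"ell",np.round(cv2.fitEllipse(np.float32(w)),1) if 0 else [np.round(q,1) for q in cv2.fitEllipse(np.float32(w))],"rect",[np.round(q,1) for q in cv2.minAreaRect(np.float32(w))])
big=lambda x0,x1,y0,y1,s:cv2.resize(im[y0:y1,x0:x1],None,fx=s,fy=s,interpolation=cv2.INTER_CUBIC)
a=big(90,190,165,240,4);b=big(235,415,160,240,4)
b2=np.zeros((620-0,720,3),np.uint8); b2[:300,:400]=a; b2[300:620]=b
cv2.imwrite("pics/crop.png",b2[:600])
E
```

```text
crS [102 176  18  16 235] [113  12  82] ell [array([528.2, 336.2]), array([55.9, 69.4]), np.float64(168.7)] rect [array([530. , 336.4]), array([56.4, 65. ]), np.float64(2.5)]
crM [266 183  22  22 388] [165   6  89] ell [array([ 504.3, -279.6]), array([76.7, 80.4]), np.float64(21.7)] rect [array([ 505.7, -279.3]), array([77.3, 77.3]), np.float64(1.0)]
crL [304 180  30  29 670] [150   3  78] ell [array([ 506.7, -436.1]), array([101.2, 109.5]), np.float64(18.3)] rect [array([ 507.1, -435. ]), array([103.7, 108.3]), np.float64(0.6)]
ld1 [ 97 208  23  22 403] [15 86 65] ell [array([400.5, 349.1]), array([81.2, 84.9]), np.float64(0.4)] rect [array([400.1, 349.6]), array([78.9, 85.3]), np.float64(1.6)]
ld2 [249 213  17  17 216] [ 13  87 162] ell [array([ 401.7, -208.9]), array([58. , 59.1]), np.float64(23.1)] rect [array([ 401.5, -208.5]), array([57.8, 57.8]), np.float64(46.1)]
ld3 [285 209  29  30 662] [ 13  87 165] ell [array([ 399. , -366.7]), array([104.4, 106.3]), np.float64(33.1)] rect [array([ 398.7, -367.3]), array([105.7, 105.9]), np.float64(46.1)]
stk [157 210  19  12 150] [ 10  59 100] ell [array([417.7, 130.3]), array([31. , 85.5]), np.float64(167.5)] rect [array([417.9, 129.1]), array([72.3, 30.4]), np.float64(78.9)]
coast [332 209  24  25 479] [10 92 94] ell [array([ 409.9, -529.5]), array([88.2, 89.4]), np.float64(78.2)] rect [array([ 409. , -529.3]), array([88.6, 86.7]), np.float64(0.5)]
mud [255 163  54  11 329] [ 7 78 75] ell [array([ 602.9, -311.1]), array([ 25.4, 318.7]), np.float64(177.4)] rect [array([ 603.4, -299.7]), array([201.4,  29.1]), np.float64(87.6)]
green [377 203  28  28 618] [ 65 103 136] ell [array([ 428.4, -718.5]), array([103.8, 107.6]), np.float64(5.5)] rect [array([ 428.3, -719.3]), array([102.8, 107.5]), np.float64(0.5)]
```

View pics/crop.png

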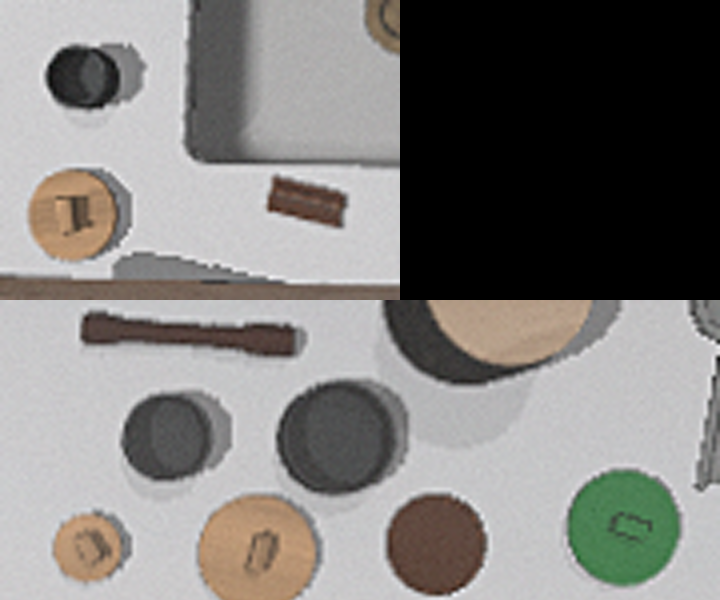

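The crop confirms the sizes: small crock and medium lid at left, medium and large crocks at right, with the small and large lids in front of them. The arm now goes to the stick pair, with the blocks enlarged in the meantime.

Emit:
{"method": "servo_tool", "body": {"plan": [[0,[42,-35,-10],-7],[0,[60,-75,-20],-14],[0,[75,-115,-30],-21],[0,[92,-155,-40],-28],[0,[110,-195,-50],-35],[0,[128,-235,-60],-42],[0,[146,-275,-70],-49],[0,[164,-315,-80],-56],[0,[182,-350,-90],-63],[0,[195,-385,-100],-70]]}}

```text
t: 0.98
ee_pos: [382.5, 233.1, 144.0]
orientation: [2.198, 2.244, 0.001]
ft_force: [1.0, 0.5, -0.0]
width: 87.7
grasp_force: 0.0
```

Run:
```python
import cv2,numpy as np
im=cv2.imread("pics/top0.png")
o=[cv2.resize(im[v-13:v+13,u-13:u+13],(390,390),interpolation=cv2.INTER_CUBIC) for u,v in((108,218),(258,221))]
l=cv2.resize(im[223-13:236,299-13:312],(390,390),interpolation=cv2.INTER_CUBIC)
o=np.hstack(o+[l]); cv2.imwrite("pics/blk.png",cv2.resize(o,(798,266)))
```

```text
(no output)
```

View pics/blk.png

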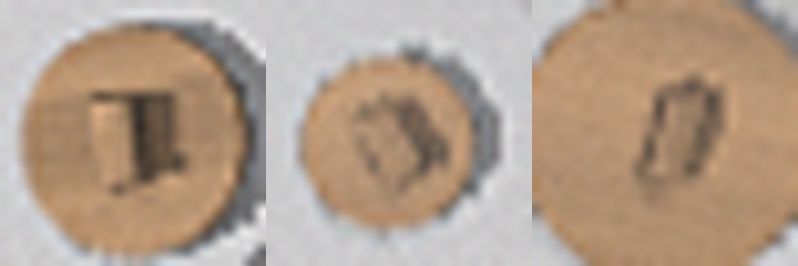

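Block yaws from the enlargement: medium about +4°, small about +29°, large about −13° from world x.

Emit:
{"method": "servo_tool", "body": {"plan": [[0,[12,-36,-10],-6],[0,[25,-72,-20],-12.5],[0,[25,-79,-40],-12.5],[0,[25,-79,-50],-12.5],[0,[25,-79,-50],-12.5]]}}

```text
t: 1.4
ee_pos: [405.5, 154.9, 92.5]
orientation: [-2.424, -1.996, 0.006]
ft_force: [-0.7, 0.3, 0.2]
width: 87.3
grasp_force: 0.0
```

```bash
cat >> h.py <<'E'
def state():
    o=ctrl.get_obs(); a=o["orientation"]; yaw=2*np.degrees(np.arctan2(a[1],a[0]))-90
    print("t",round(o["t"],2),"tcp",np.round(o["ee_pos"],1),"yaw",round((yaw+90)%180-90,1),"w",round(o["width"],1),"g",round(o["grasp_force"],1),"f",np.round(o["ft_force"],1),"q6",round(o["qpos"][5],2))
E
python3 - <<'E'
from h import *
state()
im=cv2.imread("pics/top0.png"); K,d,r,t=cam("top"); C=-cv2.Rodrigues(r)[0].T@t; print("C",C.round())
def edge(u,v,kind,s=8,w=20):
    p=im[v-w:v+w,u-w:u+w]; B=cv2.resize(p,None,fx=s,fy=s,interpolation=cv2.INTER_CUBIC)
    h=cv2.cvtColor(B,cv2.COLOR_BGR2HSV); m=(h[...,2]<115) if kind=="c" else (B[...,2].astype(int)-B[...,0]>35)
    n,l,st,_=cv2.connectedComponentsWithStats(cv2.morphologyEx(m.astype(np.uint8),cv2.MORPH_OPEN,np.ones((9,9))))
    k=1+np.argmax(st[1:,4]); c=max(cv2.findContours((l==k).astype(np.uint8),0,1)[0],key=cv2.contourArea).reshape(-1,2)
    return (c+.5)/s-.5+[u-w,v-w]
from scipy.optimize import least_squares
for n,u,v,k,z,R in(("crS",111,184,"c",40,30),("crM",277,194,"c",43,41),("crL",319,193,"c",46,53),("ldM",108,218,"l",18,43),("ldS",258,221,"l",18,32),("ldL",299,223,"l",18,55),):
    P=ray("top",edge(u,v,k),z); c=P.mean(0)
    if k=="c":
        out=c-C[:2]; out/=np.linalg.norm(out); sel=(P-c)@out>-0.1*R; P=P[sel]
    f=least_squares(lambda q:np.hypot(*(P-q[:2]).T)-q[2],[*c,R],loss="soft_l1"); g=least_squares(lambda q:np.hypot(*(P-q).T)-R,c,loss="soft_l1")
    print(n,f.x.round(1),"fixedR",g.x.round(1),np.sqrt(np.mean(g.fun**2)).round(1))
E
```

```text
t 1.4 tcp [405.5 154.9  92.5] yaw -11.1 w 87.3 g 0.0 f [-0.7  0.3  0.2] q6 0.53
C [ 421. -163. 1414.]
crS [529.5 344.3  28.8] fixedR [529.3 342.8] 0.9
crM [ 504.5 -281.    40.2] fixedR [ 503.9 -280.2] 0.7
crL [ 508.  -440.3   51.5] fixedR [ 507.4 -438.6] 1.0
ldM [400.6 351.3  42.1] fixedR [400.6 351.3] 1.0
ldS [ 401.3 -208.3   30.8] fixedR [ 401.3 -208.3] 1.2
ldL [ 398.9 -366.4   54. ] fixedR [ 398.7 -366.4] 1.1
```

Emit:
{"method": "servo_tool", "body": {"plan": [[0,[12,-26,0],0],[0,[12,-26,-10],0],[0,[12,-26,-40],0],[0,[12,-26,-65],0],[0,[12,-26,-65],0]]}}

```text
t: 1.82
ee_pos: [416.5, 130.4, 26.4]
orientation: [-2.42, -1.999, 0.008]
ft_force: [-1.2, -0.1, 0.2]
width: 88.4
grasp_force: 0.0
```

Run:
```python
from h import *
state()
im=ctrl.get_image("side"); p=proj("side",[[418,129,9]])[0].astype(int); print(p)
cv2.imwrite("pics/s1.png",cv2.resize(im[p[1]-75:p[1]+75,p[0]-100:p[0]+100],None,fx=4,fy=4))
```

```text
t 1.82 tcp [416.5 130.4  26.4] yaw -10.9 w 88.4 g 0.0 f [-1.2 -0.1  0.2] q6 0.47
[260 243]
```

View pics/s1.png

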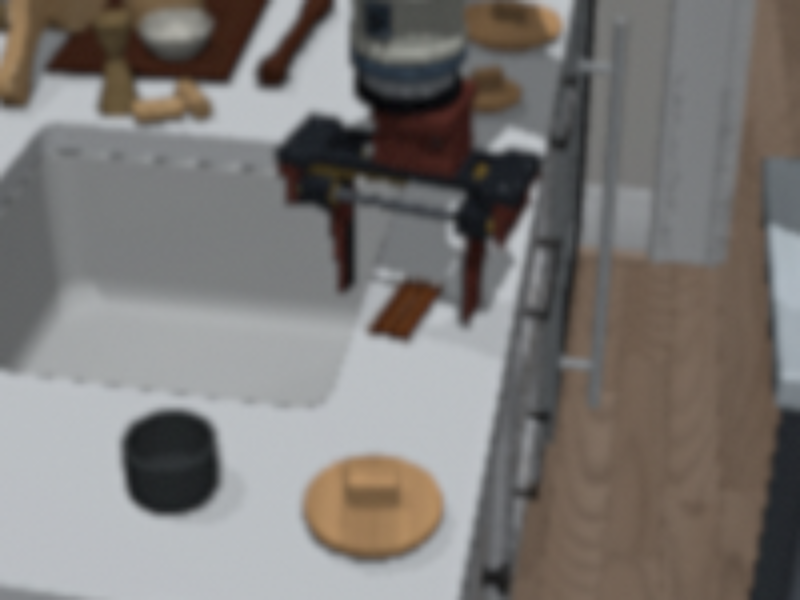

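The fingers straddle the stick pair (crop ~(405,308)), so I descend and close.

Emit:
{"method": "servo_tool", "body": {"plan": [[0,[1,-1,-10],0],[0,[1,-1,-10],0],[1,[1,-1,-10],0],[1,[1,-1,-10],0],[1,[1,-1,-10],0],[1,[1,-1,-10],0],[1,[1,-1,-10],0],[1,[1,-1,-10],0],[1,[1,-1,-10],0],[1,[1,-1,-10],0]]}}

```text
t: 2.7
ee_pos: [419.8, 128.7, 19.2]
orientation: [2.424, 1.998, 0.0]
ft_force: [0.3, 0.7, -0.3]
width: 38.1
grasp_force: 0.1
```

Emit:
{"method": "servo_tool", "body": {"plan": [[1,[0,0,-2],0],[1,[0,0,-2],0],[1,[0,0,-2],0],[1,[0,0,-2],0],[1,[0,0,-2],0],[1,[0,0,-2],0]]}}

```text
t: 3.2
ee_pos: [420.0, 128.7, 17.2]
orientation: [2.424, 1.998, 0.0]
ft_force: [-0.6, 0.7, 1.8]
width: 32.0
grasp_force: 30.0
```

```bash
python3 -c "
from h import *
state()"
```

```text
t 3.2 tcp [420.  128.7  17.2] yaw -11.0 w 32.0 g 30.0 f [-0.6  0.7  1.8] q6 0.46
```

Emit:
{"method": "servo_tool", "body": {"plan": [[1,[0,0,20],0],[1,[0,0,50],0],[1,[0,0,80],0],[1,[0,0,110],0],[1,[6,-40,110],0],[1,[12,-80,110],0],[1,[18,-120,110],0],[1,[24,-160,110],0],[1,[30,-200,110],0],[1,[36,-240,110],0]]}}

```text
t: 4.03
ee_pos: [455.4, -113.1, 127.1]
orientation: [-2.424, -1.998, 0.0]
ft_force: [1.0, 0.9, -0.1]
width: 31.6
grasp_force: 30.0
```

Emit:
{"method": "servo_tool", "body": {"plan": [[1,[6,-40,0],0],[1,[12,-80,0],0],[1,[18,-120,0],0],[1,[24,-160,0],0],[1,[30,-200,0],0],[1,[36,-230,0],0],[1,[42,-260,0],0],[1,[46,-290,0],0],[1,[46,-290,0],0],[1,[46,-290,0],0]]}}

```text
t: 4.87
ee_pos: [501.3, -402.3, 126.4]
orientation: [-2.426, -1.995, 0.0]
ft_force: [-0.1, 0.4, -1.5]
width: 31.8
grasp_force: 30.0
```

```bash
python3 -c "
from h import *
state()"
```

```text
t 4.87 tcp [ 501.3 -402.3  126.4] yaw -11.1 w 31.8 g 30.0 f [-0.1  0.4 -1.5] q6 -0.5
```

Emit:
{"method": "servo_tool", "body": {"plan": [[1,[6,-36,0],0],[1,[6,-36,0],0],[1,[6,-36,-30],0],[1,[6,-36,-60],0],[1,[6,-36,-80],0],[1,[6,-36,-90],0],[1,[6,-36,-97],0],[1,[6,-36,-102],0],[1,[6,-36,-102],0],[1,[6,-36,-102],0]]}}

```text
t: 5.7
ee_pos: [508.4, -437.5, 26.1]
orientation: [2.423, 1.998, 0.0]
ft_force: [0.2, -0.8, 0.3]
width: 31.7
grasp_force: 30.0
```

```bash
python3 -c "
from h import *
state()"
```

```text
t 5.7 tcp [ 508.4 -437.5   26.1] yaw -11.0 w 31.7 g 30.0 f [ 0.2 -0.8  0.3] q6 -0.54
```

Emit:
{"method": "servo_tool", "body": {"plan": [[1,[0,0,-2],0],[1,[0,0,-2],0],[0.5,[0,0,-2],0],[0.5,[0,0,-2],0],[0.5,[0,0,-2],0],[0.5,[0,0,-2],0],[0.5,[0,0,-2],0],[0.5,[0,0,-2],0]]}}

```text
t: 6.37
ee_pos: [507.8, -437.3, 23.2]
orientation: [2.424, 1.998, 0.0]
ft_force: [-0.4, 0.0, 0.2]
width: 44.2
grasp_force: 0.0
```

Emit:
{"method": "servo_tool", "body": {"plan": [[0.5,[0,0,10],0],[0.5,[0,0,30],0],[0.5,[0,0,70],0],[0.5,[-25,25,100],-5],[0.5,[-55,50,110],-8],[0.5,[-85,75,120],-8],[0.5,[-110,105,125],-8],[0.5,[-110,145,125],-8],[0.5,[-110,185,125],-8],[0.5,[-110,225,125],-8]]}}

```text
t: 7.2
ee_pos: [397.2, -211.2, 149.3]
orientation: [2.558, 1.821, 0.001]
ft_force: [0.8, -0.5, -0.4]
width: 44.0
grasp_force: 0.0
```

Run:
```python
from h import *
state()
im=ctrl.get_image("top"); cv2.imwrite("pics/t1f.png",im)
cv2.imwrite("pics/t1.png",cv2.resize(im[160:240,235:415],None,fx=4,fy=4,interpolation=cv2.INTER_CUBIC))
```

```text
t 7.2 tcp [ 397.2 -211.2  149.3] yaw -19.1 w 44.0 g 0.0 f [ 0.8 -0.5 -0.4] q6 -0.18
```

View pics/t1.png

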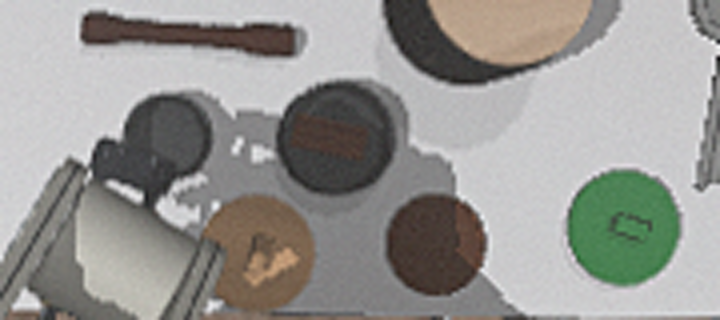

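The pair lies flat in the large crock (crop (330,137)). Next is the small lid.

Emit:
{"method": "servo_tool", "body": {"plan": [[0.5,[4,3,0],-7],[0.5,[4,3,-20],-14],[0.5,[4,3,-40],-21],[0.5,[4,3,-50],-28],[0.5,[4,3,-60],-35],[0.5,[4,3,-60],-42],[0.5,[4,3,-75],-42],[0.5,[4,3,-95],-42],[0.5,[4,3,-108],-42],[0.5,[4,3,-113],-42]]}}

```text
t: 8.08
ee_pos: [401.4, -209.1, 34.3]
orientation: [-3.04, -0.787, 0.002]
ft_force: [-0.3, 0.8, 0.3]
width: 43.8
grasp_force: 0.0
```

Emit:
{"method": "servo_tool", "body": {"plan": [[0.5,[0,0,0],0],[0.5,[0,0,0],0]]}}

```text
t: 8.25
ee_pos: [402.0, -209.4, 35.6]
orientation: [3.041, 0.787, 0.0]
ft_force: [1.2, -0.2, 0.7]
width: 44.2
grasp_force: 0.0
```

Run:
```python
from h import *
state()
im=ctrl.get_image("side"); p=proj("side",[[401,-208,30]])[0].astype(int); print(p)
cv2.imwrite("pics/s2.png",cv2.resize(im[p[1]-40:p[1]+40,p[0]-50:p[0]+50],None,fx=6,fy=6,interpolation=cv2.INTER_CUBIC))
```

```text
t 8.25 tcp [ 402.  -209.4   35.6] yaw -61.0 w 44.2 g 0.0 f [ 1.2 -0.2  0.7] q6 0.56
[280 187]
```

View pics/s2.png

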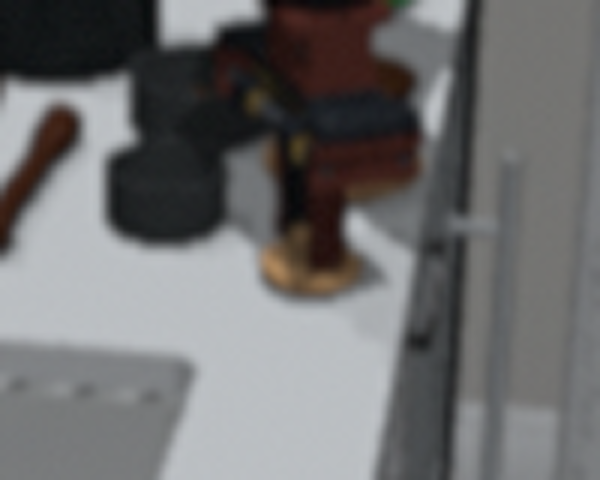

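The fingers stand on both sides of the small lid's grip (crop ~(310,255)), so I close.

Emit:
{"method": "servo_tool", "body": {"plan": [[1,[0,0,0],0],[1,[0,0,0],0],[1,[0,0,0],0],[1,[0,0,0],0],[1,[0,0,0],0],[1,[0,0,0],0],[1,[0,0,0],0],[1,[0,0,0],0]]}}

```text
t: 8.97
ee_pos: [402.0, -209.3, 35.5]
orientation: [3.041, 0.787, 0.0]
ft_force: [-0.7, 0.5, 5.6]
width: 15.5
grasp_force: 30.0
```

Emit:
{"method": "servo_tool", "body": {"plan": [[1,[0,0,10],0],[1,[0,0,40],0],[1,[0,0,75],0],[1,[0,0,110],0],[1,[0,40,120],0],[1,[0,80,120],0],[1,[0,120,120],0],[1,[0,160,120],0],[1,[0,200,120],0],[1,[0,240,120],0]]}}

```text
t: 9.8
ee_pos: [401.2, 32.4, 155.8]
orientation: [3.042, 0.786, 0.001]
ft_force: [0.1, -0.8, -0.9]
width: 15.8
grasp_force: 30.0
```

```bash
python3 -c "
from h import *
state()"
```

```text
t 9.8 tcp [401.2  32.4 155.8] yaw -61.0 w 15.8 g 30.0 f [ 0.1 -0.8 -0.9] q6 1.12
```

Emit:
{"method": "servo_tool", "body": {"plan": [[1,[16,38,0],0],[1,[32,76,0],0],[1,[48,114,0],0],[1,[64,152,0],0],[1,[80,190,0],0],[1,[96,228,-8],0],[1,[112,266,-16],0],[1,[126,298,-24],0],[1,[128,310,-28],0],[1,[128,310,-28],0]]}}

```text
t: 10.63
ee_pos: [529.6, 343.1, 126.3]
orientation: [-3.04, -0.791, 0.001]
ft_force: [0.5, -0.7, -1.6]
width: 15.8
grasp_force: 30.0
```

```bash
cat >> h.py <<'E'
from scipy.optimize import least_squares
def circ(P,R):
    g=least_squares(lambda q:np.hypot(*(P-q).T)-R,P.mean(0),loss="soft_l1"); return g.x.round(1),np.sqrt(np.mean(g.fun**2)).round(1)
def blob(im,n,X,kind,w=30,s=8,thr=None):
    u,v=proj(n,[X])[0].round().astype(int); y0,x0=max(v-w,0),max(u-w,0)
    B=cv2.resize(im[y0:v+w,x0:u+w],None,fx=s,fy=s,interpolation=cv2.INTER_CUBIC)
    m=(cv2.cvtColor(B,cv2.COLOR_BGR2HSV)[...,2]<(thr or 100)) if kind=="c" else (B[...,2].astype(int)-B[...,0]>(thr or 35))
    if kind=="l": m&=(B[...,2]>100)
    m=cv2.morphologyEx(m.astype(np.uint8),cv2.MORPH_OPEN,np.ones((9,9)))
    n_,l,st,_=cv2.connectedComponentsWithStats(m); k=1+np.argmax(st[1:,4])
    c=max(cv2.findContours((l==k).astype(np.uint8),0,1)[0],key=cv2.contourArea).reshape(-1,2)
    return (c+.5)/s-.5+[x0,y0],B,c
E
python3 - <<'E'
from h import *
state(); z=ctrl.get_obs()["ee_pos"][2]-35.5
im=ctrl.get_image("side"); cv2.imwrite("pics/s3f.png",im)
c,B,k=blob(im,"side",[529,343,20],"c",thr=80)
cv2.polylines(B,[k],1,(0,0,255),1)
cut=c[:,1].mean(); lo=c[c[:,1]>cut+4]
P=ray("side",lo,0); mid=np.median(P[:,0]); print("base",circ(P,30))
c2,B2,k2=blob(im,"side",[529,343,z+13],"l")
cv2.polylines(B2,[k2],1,(255,0,0),1)
lo=c2[c2[:,1]>np.quantile(c2[:,1],.6)]; print("lid bottom edge",circ(ray("side",lo,z+9),32), "n",len(c2))
up=c[c[:,1]<cut-4]; print("rim back",circ(ray("side",up,40),30))
cv2.imwrite("pics/s3.png",cv2.resize(np.hstack([B,B2]),(800,400)))
E
```

```text
t 10.63 tcp [529.6 343.1 126.3] yaw -60.8 w 15.8 g 30.0 f [ 0.5 -0.7 -1.6] q6 1.62
base (array([530.4, 334. ]), np.float64(1.1))
lid bottom edge (array([528.9, 333.1]), np.float64(2.5)) n 444
rim back (array([527.9, 343.5]), np.float64(1.4))
```

View pics/s3.png

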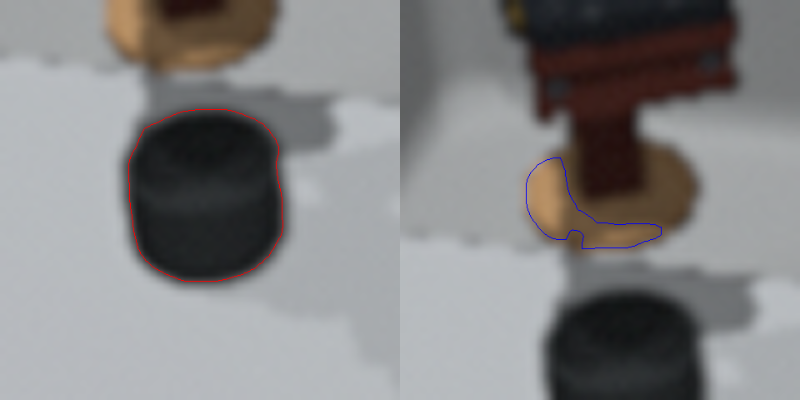

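The contour of the crock is sound. Points from its sides spoiled the base fit and the lid mask missed the shaded part, so I refit with narrower arcs.

Run:
```python
from h import *
z=126.3-35.5
im=cv2.imread("pics/s3f.png")
c,B,k=blob(im,"side",[529,343,20],"c",thr=80)
h=np.ptp(c[:,1]); 
print("base",circ(ray("side",c[c[:,1]>c[:,1].max()-.17*h],0),30),"rim",circ(ray("side",c[c[:,1]<c[:,1].min()+.17*h],40),30), "rimfront pred y at tcp?")
u,v=proj("side",[[529,343,z+13]])[0].round().astype(int)
B=cv2.resize(im[v-30:v+30,u-30:u+30],None,fx=8,fy=8,interpolation=cv2.INTER_CUBIC)
hs=cv2.cvtColor(B,cv2.COLOR_BGR2HSV); m=((hs[...,1]>60)&(hs[...,2]>75)&(hs[...,0]>8)&(hs[...,0]<28)).astype(np.uint8)
m=cv2.morphologyEx(m,cv2.MORPH_OPEN,np.ones((13,13)))
n,l,st,_=cv2.connectedComponentsWithStats(m); kk=1+np.argmax(st[1:,4])
k2=max(cv2.findContours((l==kk).astype(np.uint8),0,1)[0],key=cv2.contourArea).reshape(-1,2); c2=(k2+.5)/8-.5+[u-30,v-30]
print(c2.min(0),c2.max(0)); h2=np.ptp(c2[:,1]); P=ray("side",c2[c2[:,1]>c2[:,1].max()-.25*h2],z+9); print("lid",circ(P,32))
# extreme left/right columns -> lateral mid comparison
print("lid cols mid",(c2[:,0].min()+c2[:,0].max())/2,"pred for centre at tcp",proj("side",[[529.6,343.1,z+13]])[0])
cv2.polylines(B,[k2],1,(255,0,0),1);cv2.imwrite("pics/s4.png",B)
```

```text
base (array([530.1, 334.1]), np.float64(0.6)) rim (array([528. , 343.4]), np.float64(0.6)) rimfront pred y at tcp?
[187.5625 248.8125] [212.5625 264.1875]
lid (array([518.3, 392.9]), np.float64(6.5))
lid cols mid 200.0625 pred for centre at tcp [199.18240148 256.50087294]
```

View pics/s4.png

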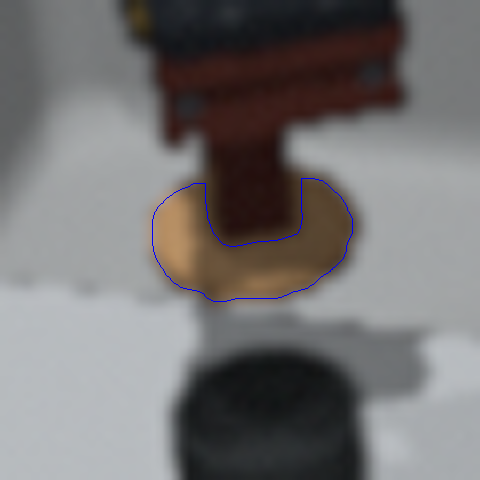

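Emit:
{"method": "servo_tool", "body": {"plan": [[1,[0.5,0,-20],0],[1,[0.5,0,-40],0],[1,[0.5,0,-50],0],[1,[0.5,0,-55],0],[1,[0.5,0,-58],0],[1,[0.5,0,-58],0],[1,[0.5,0,-58],0]]}}

```text
t: 11.27
ee_pos: [530.6, 340.4, 69.9]
orientation: [3.042, 0.786, 0.001]
ft_force: [-0.5, -0.2, -0.8]
width: 16.1
grasp_force: 30.0
```

Run:
```python
from h import *
state()
im=ctrl.get_image("side")
u,v=proj("side",[[529,343,40]])[0].round().astype(int)
cv2.imwrite("pics/s5.png",cv2.resize(im[v-35:v+30,u-35:u+35],None,fx=8,fy=8,interpolation=cv2.INTER_CUBIC))
```

```text
t 11.27 tcp [530.6 340.4  69.9] yaw -61.0 w 16.1 g 30.0 f [-0.5 -0.2 -0.8] q6 1.62
```

View pics/s5.png

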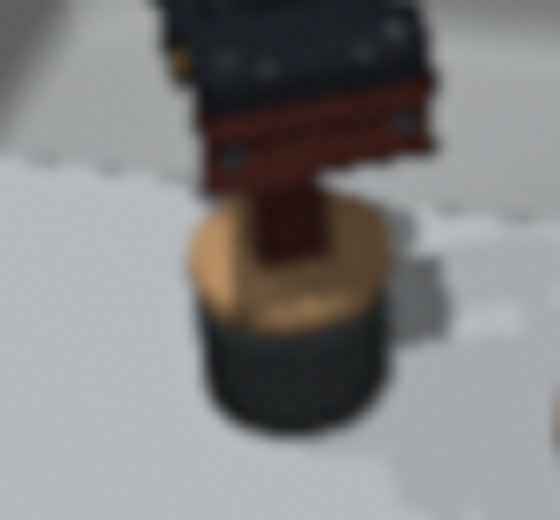

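The lid overhangs the crock slightly to the left (crop 190 against 203), so I nudge it and seat it.

Emit:
{"method": "servo_tool", "body": {"plan": [[1,[-1,2,0],0],[1,[-1,2,-1],0],[1,[-1,2,-2],0],[1,[-1,2,-3],0],[1,[-1,2,-3],0],[1,[-1,2,-3],0]]}}

```text
t: 11.82
ee_pos: [529.4, 342.8, 66.5]
orientation: [-3.041, -0.787, -0.0]
ft_force: [-1.5, -1.1, 3.4]
width: 15.6
grasp_force: 30.0
```

```bash
python3 -c "
from h import *
state()"
```

```text
t 11.82 tcp [529.4 342.8  66.5] yaw -61.0 w 15.6 g 30.0 f [-1.5 -1.1  3.4] q6 1.62
```

Emit:
{"method": "servo_tool", "body": {"plan": [[0.5,[0,0,0],0],[0.5,[0,0,0],0],[0.5,[0,0,0],0],[0.5,[0,0,0],0],[0.5,[0,0,8],0],[0.5,[0,0,30],0],[0.5,[0,0,60],-7],[0.5,[-35,2,70],-14],[0.5,[-75,4,70],-20],[0.5,[-110,6,70],-25]]}}

```text
t: 12.65
ee_pos: [418.5, 348.8, 137.7]
orientation: [-3.139, -0.099, -0.003]
ft_force: [-0.1, -0.9, 0.6]
width: 44.0
grasp_force: 0.0
```

Emit:
{"method": "servo_tool", "body": {"plan": [[0.5,[-19,2,0],0],[0.5,[-19,2,0],0]]}}

```text
t: 12.82
ee_pos: [396.5, 350.2, 136.6]
orientation: [3.138, 0.113, -0.003]
ft_force: [0.4, -0.4, 0.3]
width: 43.8
grasp_force: 0.0
```

Run:
```python
from h import *
state()
im=ctrl.get_image("top"); cv2.imwrite("pics/t2f.png",im)
c,B,k=blob(im,"top",[529,343,49],"l",w=13,s=16); cv2.polylines(B,[k],1,(255,0,0),1)
print("lid",circ(ray("top",c,49),32)); cv2.imwrite("pics/t2.png",B)
print(proj("top",[[529,343,49]]))
sd=ctrl.get_image("side");cv2.imwrite("pics/s6f.png",sd)
u,v=proj("side",[[529,343,40]])[0].round().astype(int)
S=cv2.resize(sd[v-26:v+26,u-26:u+26],None,fx=8,fy=8,interpolation=cv2.INTER_CUBIC)
cv2.imwrite("pics/t2.png",np.hstack([cv2.resize(B,(300,300)),cv2.resize(S,(300,300))]))
```

```text
t 12.82 tcp [396.5 350.2 136.6] yaw -85.9 w 43.8 g 0.0 f [ 0.4 -0.4  0.3] q6 2.2
lid (array([528.8, 342.5]), np.float64(0.8))
[[108.16104197 183.61388158]]
```

View pics/t2.png

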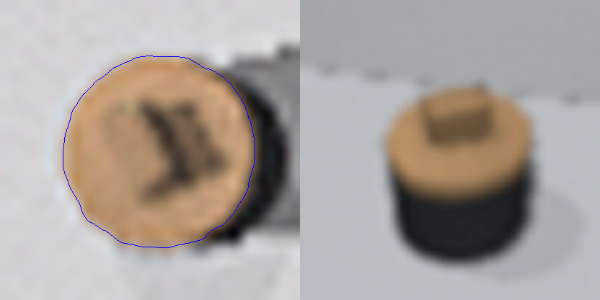

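The lid sits flush and centred in both views. On to the medium lid.

Emit:
{"method": "servo_tool", "body": {"plan": [[0.5,[2,1,0],0],[0.5,[2,1,-35],0],[0.5,[2,1,-65],0],[0.5,[2,1,-80],0],[0.5,[2,1,-80],0],[0.5,[2,1,-80],0]]}}

```text
t: 13.42
ee_pos: [403.2, 351.5, 55.5]
orientation: [3.139, 0.108, -0.001]
ft_force: [-0.4, -0.1, -1.2]
width: 43.9
grasp_force: 0.0
```

```bash
python3 -c "
from h import *
state()"
```

```text
t 13.42 tcp [403.2 351.5  55.5] yaw -86.0 w 43.9 g 0.0 f [-0.4 -0.1 -1.2] q6 2.2
```

Emit:
{"method": "servo_tool", "body": {"plan": [[0.5,[-2.5,0,-10],0],[0.5,[-2.5,0,-20],0],[0.5,[-2.5,0,-20],0],[1,[-2.5,0,-20],0],[1,[-2.5,0,-20],0],[1,[-2.5,0,-20],0],[1,[-2.5,0,-20],0],[1,[-2.5,0,-20],0],[1,[-2.5,0,-20],0],[1,[-2.5,0,-20],0]]}}

```text
t: 14.25
ee_pos: [400.0, 351.9, 36.6]
orientation: [-3.139, -0.11, -0.001]
ft_force: [-0.7, -0.8, 3.9]
width: 15.6
grasp_force: 30.0
```

Emit:
{"method": "servo_tool", "body": {"plan": [[1,[0,0,0],0],[1,[0,0,0],0]]}}

```text
t: 14.42
ee_pos: [400.0, 351.9, 36.6]
orientation: [-3.139, -0.11, -0.001]
ft_force: [-0.8, -0.8, 5.6]
width: 15.8
grasp_force: 30.0
```

Emit:
{"method": "servo_tool", "body": {"plan": [[1,[0,0,10],0],[1,[0,0,45],0],[1,[0,0,80],0],[1,[4,-38,90],0],[1,[10,-78,100],0],[1,[16,-118,100],0],[1,[22,-158,100],0],[1,[28,-198,100],0],[1,[34,-238,100],0],[1,[40,-278,100],0]]}}

```text
t: 15.25
ee_pos: [439.6, 71.9, 136.7]
orientation: [-3.14, -0.111, -0.001]
ft_force: [0.4, 1.0, -0.8]
width: 15.9
grasp_force: 30.0
```

Emit:
{"method": "servo_tool", "body": {"plan": [[1,[6,-40,0],0],[1,[12,-80,0],0],[1,[18,-120,0],0],[1,[24,-160,0],0],[1,[30,-200,0],0],[1,[36,-240,0],0],[1,[42,-280,0],0],[1,[50,-315,0],0],[1,[55,-340,0],0],[1,[60,-350,0],0]]}}

```text
t: 16.08
ee_pos: [500.1, -279.8, 136.7]
orientation: [3.139, 0.105, 0.002]
ft_force: [-0.2, -0.2, -0.2]
width: 15.8
grasp_force: 30.0
```

Emit:
{"method": "servo_tool", "body": {"plan": [[1,[0,0,0],0],[1,[0,0,0],0],[1,[0,0,0],0]]}}

```text
t: 16.33
ee_pos: [499.1, -274.6, 136.0]
orientation: [-3.139, -0.111, 0.002]
ft_force: [0.9, -0.5, -1.7]
width: 15.8
grasp_force: 30.0
```

Emit:
{"method": "servo_tool", "body": {"plan": [[1,[4,-5,0],0],[1,[4,-5,-25],0],[1,[4,-5,-45],0],[1,[4,-5,-55],0],[1,[4,-5,-60],0],[1,[4,-5,-60],0],[1,[4,-5,-60],0],[1,[4,-5,-60],0]]}}

```text
t: 17.0
ee_pos: [504.5, -281.5, 77.1]
orientation: [3.139, 0.11, 0.002]
ft_force: [0.6, 0.3, -1.4]
width: 15.6
grasp_force: 30.0
```

```bash
python3 -c "
from h import *
state()"
```

```text
t 17.0 tcp [ 504.5 -281.5   77.1] yaw -86.0 w 15.6 g 30.0 f [ 0.6  0.3 -1.4] q6 0.97
```

Emit:
{"method": "servo_tool", "body": {"plan": [[1,[-1,1,-2],0],[1,[-1,1,-4],0],[1,[-1,1,-5.5],0],[1,[-1,1,-6.5],0],[1,[-1,1,-6.5],0],[1,[-1,1,-6.5],0],[1,[-1,1,-6.5],0]]}}

```text
t: 17.58
ee_pos: [502.9, -280.4, 70.6]
orientation: [3.14, 0.11, 0.0]
ft_force: [-0.9, 1.9, 8.2]
width: 15.7
grasp_force: 30.0
```

```bash
python3 -c "
from h import *
state()"
```

```text
t 17.58 tcp [ 502.9 -280.4   70.6] yaw -86.0 w 15.7 g 30.0 f [-0.9  1.9  8.2] q6 0.97
```

Emit:
{"method": "servo_tool", "body": {"plan": [[0.5,[0,0,0],0],[0.5,[0,0,0],0],[0.5,[0,0,0],0],[0.5,[0,0,0],0],[0.5,[0,0,8],0],[0.5,[0,0,35],0],[0.5,[0,0,70],-4],[0.5,[-26,-22,80],-10],[0.5,[-54,-44,80],-17],[0.5,[-82,-66,80],-17]]}}

```text
t: 18.42
ee_pos: [421.0, -347.2, 151.6]
orientation: [3.119, -0.362, 0.004]
ft_force: [-0.0, -0.5, -0.3]
width: 43.7
grasp_force: 0.0
```

Emit:
{"method": "servo_tool", "body": {"plan": [[0.5,[-22,-20,0],0],[0.5,[-22,-20,0],0],[0.5,[-22,-20,0],0]]}}

```text
t: 18.67
ee_pos: [398.1, -367.2, 150.2]
orientation: [3.121, -0.36, 0.001]
ft_force: [0.5, -0.7, 0.3]
width: 44.0
grasp_force: 0.0
```

Run:
```python
from h import *
state()
im=ctrl.get_image("top"); cv2.imwrite("pics/t3f.png",im)
c,B,k=blob(im,"top",[504,-280,52],"l",w=15,s=16); cv2.polylines(B,[k],1,(255,0,0),1)
print("lidM",circ(ray("top",c,52),43)); 
T=cv2.resize(im[160:240,250:350],None,fx=5,fy=5,interpolation=cv2.INTER_CUBIC)
cv2.imwrite("pics/t3.png",np.hstack([T,cv2.resize(B,(300,400))[:, :]]) )
```

```text
t 18.67 tcp [ 398.1 -367.2  150.2] yaw 76.8 w 44.0 g 0.0 f [ 0.5 -0.7  0.3] q6 1.03
lidM (array([ 503.4, -279.7]), np.float64(1.1))
```

View pics/t3.png

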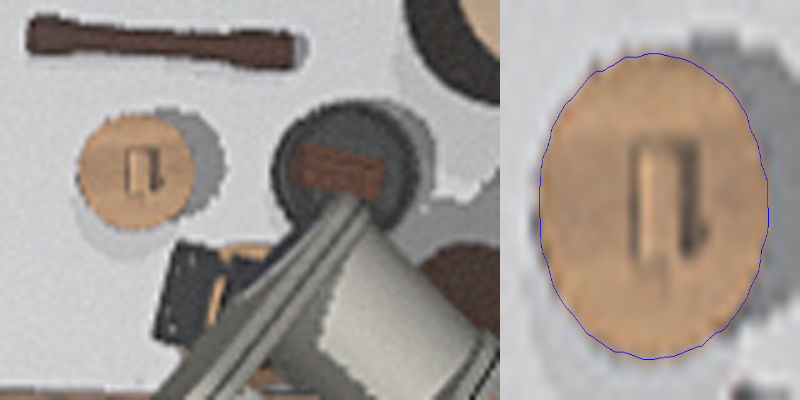

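The medium lid is centred on its crock (within 1 mm), and the sticks lie flat. Large lid next.

Emit:
{"method": "servo_tool", "body": {"plan": [[0.5,[0,0,-35],0],[0.5,[0,0,-65],0],[0.5,[0,0,-85],0],[0.5,[0,0,-95],0],[0.5,[0,0,-95],0],[0.5,[0,0,-95],0]]}}

```text
t: 19.22
ee_pos: [399.6, -365.8, 54.8]
orientation: [-3.121, 0.354, 0.001]
ft_force: [0.3, 0.6, -0.3]
width: 44.2
grasp_force: 0.0
```

```bash
python3 -c "
from h import *
state()"
```

```text
t 19.22 tcp [ 399.6 -365.8   54.8] yaw 77.1 w 44.2 g 0.0 f [ 0.3  0.6 -0.3] q6 1.03
```

Emit:
{"method": "servo_tool", "body": {"plan": [[0.5,[-1,0,-10],0],[0.5,[-1,0,-19],0],[0.5,[-1,0,-19],0],[1,[-1,0,-19],0],[1,[-1,0,-19],0],[1,[-1,0,-19],0],[1,[-1,0,-19],0],[1,[-1,0,-19],0],[1,[-1,0,-19],0],[1,[-1,0,-19],0]]}}

```text
t: 20.05
ee_pos: [398.0, -366.5, 36.0]
orientation: [3.121, -0.355, 0.001]
ft_force: [-0.1, 0.1, 2.4]
width: 16.0
grasp_force: 30.0
```

Emit:
{"method": "servo_tool", "body": {"plan": [[1,[0,0,0],0],[1,[0,0,0],0],[1,[0,0,0],0]]}}

```text
t: 20.3
ee_pos: [398.0, -366.5, 36.0]
orientation: [3.121, -0.355, 0.001]
ft_force: [-1.2, -0.2, 5.0]
width: 15.8
grasp_force: 30.0
```

Emit:
{"method": "servo_tool", "body": {"plan": [[1,[0,0,10],0],[1,[0,0,45],0],[1,[0,0,80],0],[1,[10,-8,90],0],[1,[40,-27,90],0],[1,[70,-47,90],0],[1,[95,-63,90],0],[1,[108,-72,90],0],[1,[108,-72,90],0],[1,[108,-72,90],0]]}}

```text
t: 21.13
ee_pos: [505.5, -437.7, 125.1]
orientation: [-3.12, 0.355, 0.002]
ft_force: [-0.1, 0.6, -2.0]
width: 15.8
grasp_force: 30.0
```

Emit:
{"method": "servo_tool", "body": {"plan": [[1,[0,0,-20],0],[1,[0,0,-35],0],[1,[0,0,-45],0],[1,[0,0,-48],0],[1,[0,0,-48],0],[1,[0,0,-48],0],[1,[0,0,-48],0]]}}

```text
t: 21.72
ee_pos: [506.1, -438.6, 78.4]
orientation: [3.121, -0.355, 0.001]
ft_force: [-0.4, -0.8, -2.5]
width: 15.8
grasp_force: 30.0
```

```bash
python3 -c "
from h import *
state()"
```

```text
t 21.72 tcp [ 506.1 -438.6   78.4] yaw 77.0 w 15.8 g 30.0 f [-0.4 -0.8 -2.5] q6 1.07
```

Seat z is 36 + 37 = 73.

Emit:
{"method": "servo_tool", "body": {"plan": [[1,[0.5,0,-2],0],[1,[0.5,0,-4],0],[1,[0.5,0,-5.5],0],[1,[0.5,0,-5.5],0],[1,[0.5,0,-5.5],0],[1,[0.5,0,-5.5],0]]}}

```text
t: 22.22
ee_pos: [506.6, -438.5, 73.1]
orientation: [3.121, -0.355, 0.001]
ft_force: [-1.6, 0.5, 5.8]
width: 16.0
grasp_force: 30.0
```

```bash
python3 -c "
from h import *
state()"
```

```text
t 22.22 tcp [ 506.6 -438.5   73.1] yaw 77.0 w 16.0 g 30.0 f [-1.6  0.5  5.8] q6 1.07
```

Contact at the seat height. I release and withdraw toward the robot's left, high up.

Emit:
{"method": "servo_tool", "body": {"plan": [[0.5,[0,0,0],0],[0.5,[0,0,0],0],[0.5,[0,0,0],0],[0.5,[0,0,0],0],[0.5,[0,0,8],0],[0.5,[0,0,35],0],[0.5,[0,0,70],0],[0.5,[-20,25,100],0],[0.5,[-45,55,110],0],[0.5,[-70,85,120],0]]}}

```text
t: 23.05
ee_pos: [436.4, -353.2, 194.4]
orientation: [3.119, -0.356, 0.005]
ft_force: [-0.2, 0.4, 0.7]
width: 44.0
grasp_force: 0.0
```

Emit:
{"method": "servo_tool", "body": {"plan": [[0.5,[-15,38,10],0],[0.5,[-20,78,20],0],[0.5,[-20,118,20],0],[0.5,[-20,158,20],0],[0.5,[-20,198,20],0],[0.5,[-20,238,20],0],[0.5,[-20,278,20],0],[0.5,[-20,318,20],0],[0.5,[-20,350,20],0],[0.5,[-20,350,20],0]]}}

```text
t: 23.88
ee_pos: [416.1, 0.9, 212.8]
orientation: [-3.121, 0.348, -0.001]
ft_force: [-0.8, 0.5, 0.0]
width: 44.1
grasp_force: 0.0
```

Run:
```python
from h import *
state()
im=ctrl.get_image("top"); cv2.imwrite("pics/t4f.png",im)
for n,X,z,R in(("L",[507,-438],55,55),("M",[504,-280],52,43),("S",[529,343],49,32)):
    c,B,k=blob(im,"top",X+[z],"l",w=20 if n=="L" else 14); print(n,circ(ray("top",c,z),R))
sd=ctrl.get_image("side"); u,v=proj("side",[[506,-350,50]])[0].round().astype(int)
a=cv2.resize(im[160:240,250:410],(800,400),interpolation=cv2.INTER_CUBIC); b=cv2.resize(sd[v-15:v+15,u-60:u+60],(800,200),interpolation=cv2.INTER_CUBIC)
cv2.imwrite("pics/t4.png",np.vstack([a,b]))
```

```text
t 23.88 tcp [416.1   0.9 212.8] yaw 77.3 w 44.1 g 0.0 f [-0.8  0.5  0. ] q6 1.77
L (array([ 507.4, -437.5]), np.float64(0.9))
M (array([ 518.3, -275.5]), np.float64(8.4))
S (array([528.8, 342.5]), np.float64(0.9))
```

View pics/t4.png

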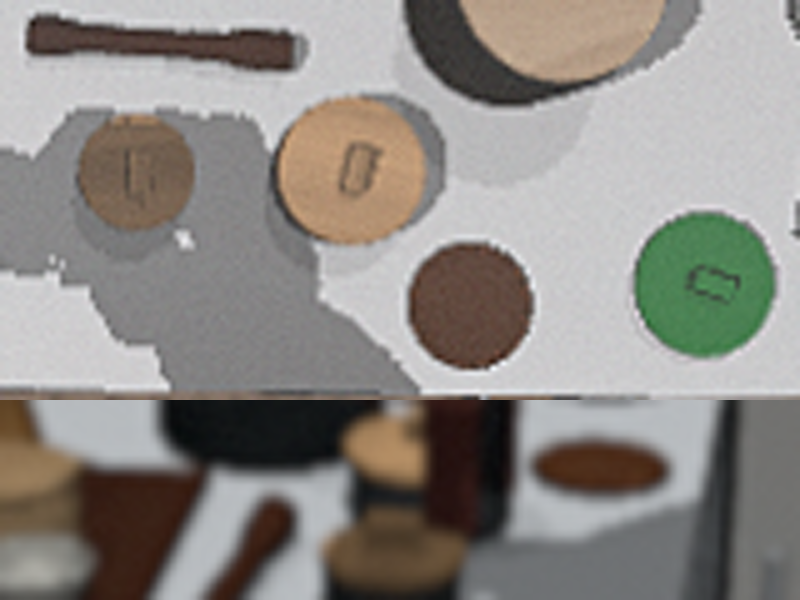

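All three lids are on: large at crop (350,170), within about 1 mm of its crock. The medium fit is off only because the arm's shadow falls there; the lid sits where it was. Coaster, muddler and green lid are untouched.

```bash
python3 -c "
from workcell import ctrl
print(ctrl.close_job())"
```

```text
the job is handed in; nothing more can be done
None
```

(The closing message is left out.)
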